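# Make up two sampling kits on the laboratory bench

### The arm

A 6-joint arm with a two-finger parallel gripper is mounted at the origin on the work surface. World frame = base frame: x ahead of the robot, y to its left, z up, the work surface at z = 0. Lengths are in m, angles in rad, forces in N, time in s.
With the tool pointing down it reaches from about 0.35 to 0.975 m from the base axis. Payload 17.4 kg.
Tool frame: the origin (TCP) lies between the finger pads; the fingertips stand 8 mm ahead of it and the grasp point (between the pads) lies 11 mm behind it; z points along the fingers, y is the line along which they close (so a half turn about z gives the same grasp; the last joint's range is limited). The gripper opens to 85 mm and grips with 20 to 120 N. Pads are 22 mm wide; open, the fingers measure 114 mm over their backs; the gripper's body (76 mm by 85 mm) begins 54 mm behind the grasp point. The pads swing forward as they close: fully open they stand 13 mm farther back than shut.
Start: joints at [-0.038, 0.116, 1.442, -0, 1.584, -0.038], TCP at [0.675, -0, 0.239] pointing down, gripper open.
Joint ranges: [-2.83, 2.83], [-0.83, 2.19], [0.07, 2.5], [-1.14, 4.28], [0.01, 3], [-2.97, 2.97]. Speed limits (rad/s): [1.89, 1.89, 2.22, 3.14, 3.14, 3.14].

### API

Orientations are given as a 3x3 rotation matrix whose columns are the frame's x, y, z axes.
In Python, from cell import status, camera, get_calibration, arm gives the robot as it stands.
- The arm moves only by the tool arm_command, never from a script. Its argument "moves" is a list of rows, each a list of 6 numbers: the shift along the tool's x, y, z in m, then the turn, a rotation vector about the tool's x, y, z in degrees. In form: [[x, y, z, wx, wy, wz], ...]. A call has 1 to 20 rows; each row shifts and turns the commanded pose from where the row before left it, along the tool's axes as they then stand; what a row does not reach is not made up. A row lasts 1/10 s, in which the tool goes at most 50 mm and 8.59 degrees, less where a joint would pass 70% of its speed; a pose out of reach is approached as far as the arm can. A call is refused whole if a number of a shift passes 0.05 or a number of a turn 8.59, either way. A call with a gripper value outside its range is refused whole. "grip" is the opening, from 0 (shut) to 1 (fully open), set as the call begins (left out, the last holds). The fingers move at their own pace and stop on an object; "newtons" is the grip in N (left out, the last holds). Time passes only in rows, so rows that do not move let the fingers close. It gives the time, the measured TCP pose, the force, the opening and the grip force at its end, in the units of the state.
- status.observe(): the state, without advancing time (a new reading comes with each control period).
- camera(name): name is "scene" or "side" or "wrist"; returns (picture, depth): 384x512x3 uint8, red, green, blue; 384x512 float32, m along the optical axis (not along the pixel's ray), 0 where there is no reading.
- get_calibration(name): a dict with "mtx" (3x3 intrinsics, pixels), "pose" (4x4, takes a point from camera to world coordinates). Camera axes: x right, y up, looking along -z (the intrinsics and any distortion apply to the point x, -y, -z); pixel columns grow to the right and rows downward; lengths in m; the calibration is good to about 2 mm. A picture is of the moment at which its call begins: read the wrist's pose just before it. get_calibration takes no time and is no camera call; for the wrist camera it gives the pose at the moment of the call.
- arm.close_job(): hands the job in; it is judged then, once.
The state is a dict: "time_s": time; "joint_pos": joint angles; "dq": joint speeds; "joint_torque": joint torques, N m; "eef_pos": TCP position; "tool_rot": TCP orientation; "ft_force": force on the tool from outside, world axes, zero at the start; "torque": the same for the moment, N m; "grip_width": finger opening in m; "gripper_force": force on a finger pad.
Only numpy, scipy, OpenCV 4.12 (cv2) and the standard library are available. Lean on these libraries where they do the work, as an engineer would, in place of code of your own. Each camera call takes 0.05 s, during which the arm holds its last target. There are 200 camera calls.

### The job

Make up the two sampling kits. In the white two-compartment tray, stand the squat jar in the larger compartment and the small conical flask in the smaller one; in the metal tray with the low shelf, slide the flat slide case lengthwise straight in under the shelf, all the way to the back wall, and stand the slim vial upright on the open front floor of that tray. Set the glass down gently, let go of everything, and leave the stout vial and the beaker alone.

Things in the scene. Friction and masses are not known exactly. Their poses are not given: they have to be found in the camera images.
- jar_center (a point): squat amber glass jar with white screw cap and paper label, 56 mm diameter (cap 52 mm, the top 14 mm), 50 mm high, about 0.12 kg, standing loose on the bench. Point: its centre, 25 mm above its underside; z up its axis.
- flask_center (a point): small conical flask of clear glass, standing loose: base 44 mm diameter, tapering from 6 mm up to a straight neck 22 mm in diameter that runs from 44 to 66 mm above the underside, small rim 26 mm across at the top; 70 mm high, about 0.045 kg. Point: on its axis, 35 mm above its underside; z up its axis.
- vial_center (a point): slim amber glass vial with white cap and paper label, 28 mm diameter (cap 26 mm, the top 14 mm), 62 mm high, about 0.03 kg, standing loose. It is the thinnest of the amber glass things. Point: its centre, 31 mm above its underside; z up its axis.
- case_center (a point): flat grey plastic slide case, a closed box with a dark seam and a paper label on top, 110 mm long (its x) x 36 mm wide (its y) x 18 mm high (z), about 0.06 kg, lying loose; either end may go in first. Point: its centre, 9 mm above its underside.
- split_tray: fixed white plastic tray, outside 166 mm (x) x 96 mm (y), floor 4 mm thick, walls and divider 14 mm high above the bench. The divider runs across y at x = -12 to -8 mm: smaller compartment x = -78 to -12 mm, larger x = -8 to 78 mm, both y = -43 to 43 mm. Origin: centre of the underside, on the bench; z up.
- shelf_tray: fixed bare metal tray, inside x = -95 to 95, y = -55 to 55 mm, walls 5 mm thick, floor 4 mm. A low shelf covers x = 30 mm to the back wall at x = 95, full width, 28 mm clear above the floor, its top 36 mm above the bench. The open front (x = -95 to 30) has 14 mm walls; slide in towards +x. Slide case home: its centre at x = 40 mm. Origin: centre of the underside, on the bench; z up.
- stout_vial_center (a point): bystander, leave alone: stout amber glass vial with white cap, 42 mm diameter, 62 mm high, loose. Point: its centre, 31 mm above its underside.
- beaker: bystander, leave alone: empty clear glass beaker, 60 mm across the rim, 75 mm high, loose. Origin: centre of its underside.
Not all that is in view belongs to the job. Leave any red look-alike of the part that bears case_center alone. Leave any black look-alike of the part that bears jar_center alone.

How it is judged:
By the outcome, as a careful person would: the job done as asked, in the order asked, and still so for the second after the job is handed in, with the robot touching nothing.
It also fails if it takes over 115 s, if anything falls off the work surface, if the arm or the gripper's body presses on something with over 40 N, if the wrist force passes 120 N, or if a joint passes its speed limit or range.

## Working session

There is one attempt and no reset: what is moved stays moved. The work goes in short steps, Python scripts to look and compute and a tool call to move; the robot and the scene stay as the last step left them, time stands still between calls to the robot, and variables do not carry over. Pictures are saved under pics/ and viewed, at most 14 in all, crops included, and the job is handed in when it is done.

Besides the shell and the picture viewer there is one more tool, called after "Call:" as name(argument=value, ...), one argument or row to a line, values as JSON. arm_command: Moves the arm, as the interface text tells. Its arguments: {"type":"object","properties":{"moves":{"type":"array"},"grip":{"type":"number"},"newtons":{"type":"number"}},"required":["moves"]}

```bash
mkdir -p pics; cat > h.py <<'E'
import numpy as np, cv2
from cell import status, camera, get_calibration, arm
def grab(n,tag):
    c=get_calibration(n); p,d=camera(n)
    cv2.imwrite(f'pics/{tag}.png',p[:,:,::-1]); np.savez(f'{tag}.npz',p=p,d=d,K=c['mtx'],T=c['pose'])
    return p,d,c
def load(tag):
    z=np.load(f'{tag}.npz'); return z['p'],z['d'],{'mtx':z['K'],'pose':z['T']}
def ray(c,u,v):
    K=np.array(c['mtx']);T=np.array(c['pose'])
    r=np.array([(u-K[0,2])/K[0,0],-(v-K[1,2])/K[1,1],-1.]); return T[:3,3],T[:3,:3]@r
def onz(c,u,v,z):
    o,r=ray(c,u,v); return (o+r*(z-o[2])/r[2])
def cloud(d,c):
    v,u=np.mgrid[:d.shape[0],:d.shape[1]];K=np.array(c['mtx']);T=np.array(c['pose'])
    P=np.stack([(u-K[0,2])/K[0,0]*d,-(v-K[1,2])/K[1,1]*d,-d],-1)
    return P@T[:3,:3].T+T[:3,3]
E
python3 - <<'E'
from h import *
for n in('scene','side','wrist'):
    p,d,c=grab(n,n+'0'); print(n,np.round(c['mtx'],1).tolist(),np.round(c['pose'],3).tolist(),(d>0).mean(),c.keys())
a=[cv2.imread(f'pics/{n}0.png') for n in('scene','side')]
cv2.imwrite('pics/s0.png',cv2.resize(a[0],(800,600)));cv2.imwrite('pics/s1.png',cv2.resize(a[1],(800,600)))
E
```

```text
scene [[474.9, 0.0, 260.2], [0.0, 474.9, 189.3], [0.0, 0.0, 1.0]] [[-0.706, -0.484, 0.517, 1.184], [0.708, -0.464, 0.532, 0.584], [-0.017, 0.742, 0.67, 0.823], [0.0, 0.0, 0.0, 1.0]] 0.9960378011067709 dict_keys(['mtx', 'pose'])
side [[418.0, 0.0, 249.4], [0.0, 418.0, 186.7], [0.0, 0.0, 1.0]] [[0.853, 0.273, -0.446, 0.126], [-0.522, 0.46, -0.718, -0.768], [0.009, 0.845, 0.535, 0.641], [0.0, 0.0, 0.0, 1.0]] 0.9959564208984375 dict_keys(['mtx', 'pose'])
wrist [[295.7, 0.0, 252.6], [0.0, 295.7, 193.5], [0.0, 0.0, 1.0]] [[1.0, -0.002, 0.001, 0.675], [0.001, 0.955, 0.296, 0.075], [-0.002, -0.296, 0.955, 0.374], [0.0, 0.0, 0.0, 1.0]] 0.9959259033203125 dict_keys(['mtx', 'pose'])
```

View pics/s0.png

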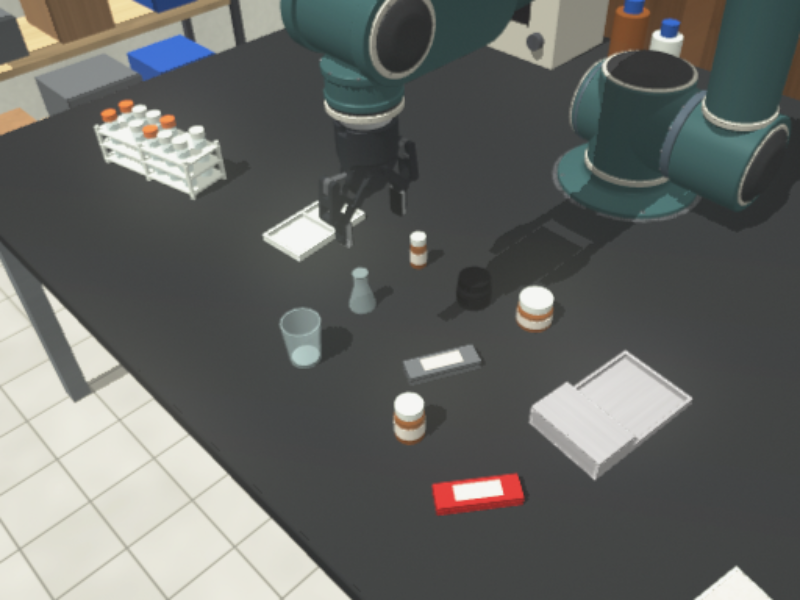

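View pics/s1.png

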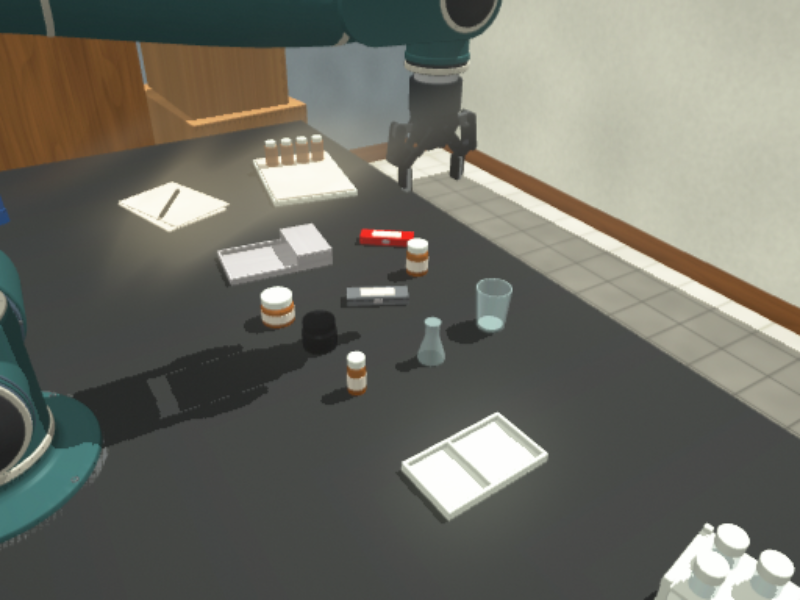

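View pics/wrist0.png

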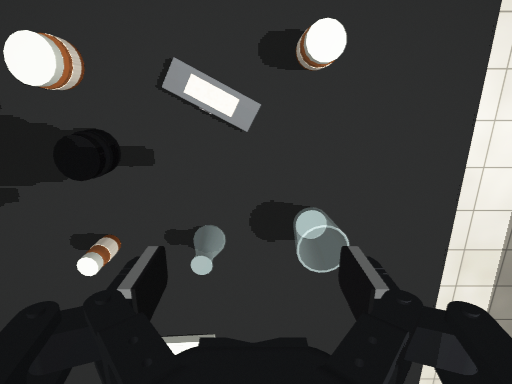

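Candidates in the scene view (800x600):
- **Amber glass:** slim vial at (418,250), the thinnest. Stout vial at (409,418) and jar at (535,308), which is squat and wide with a white cap. The black jar at (473,288) is the decoy.
- **Cases:** grey at (442,362) is the one to move. Red at (478,493) is the decoy.
- **Glass:** flask at (362,290), beaker at (302,338).
- **Trays:** in the side view, the split tray is at (475,465) with its smaller compartment at left-bottom. The shelf tray is at (275,255) with the shelf at its right end.

```bash
python3 - <<'E'
from h import *
s=status.observe(); print(np.round(s['tool_rot'],3).tolist(),s['time_s'],s['grip_width'])
for tag in('side0','scene0'):
    p,d,c=load(tag); P=cloud(d,c); hsv=cv2.cvtColor(p,cv2.COLOR_RGB2HSV)
    ok=(d>0)&(P[...,0]>.25)&(P[...,0]<1.1)&(abs(P[...,1])<.5)
    m=(ok&(P[...,2]>.006)&(P[...,2]<.09)).astype(np.uint8)
    n,l,st,ce=cv2.connectedComponentsWithStats(m)
    print(tag)
    for i in range(1,n):
        if st[i,4]<60: continue
        Q=P[l==i]; zt=np.percentile(Q[:,2],97); T=Q[Q[:,2]>zt-.006]
        r=cv2.minAreaRect((Q[:,:2]*1000).astype(np.float32)); rt=cv2.minAreaRect((T[:,:2]*1000).astype(np.float32))
        print(st[i].tolist(),'z',round(zt,3),'all',np.round(r[0],0),np.round(r[1],0),round(r[2]),'top',np.round(rt[0],0),np.round(rt[1],0),round(rt[2]),p[l==i].mean(0).astype(int))
E
python3 - <<'E'
import cv2
a=cv2.imread('pics/side0.png')[130:340,130:370]
cv2.imwrite('pics/c0.png',cv2.resize(a,None,fx=2.8,fy=2.8,interpolation=cv2.INTER_CUBIC))
E
```

```text
[[0.0, 1.0, -0.001], [1.0, -0.0, 0.0], [0.0, -0.001, -1.0]] 0.15 0.0850075931900659
side0
[139, 143, 74, 38, 916] z 0.038 all [524. 309.] [132. 201.] 83 top [589. 301.] [127.  71.] 83 [184 182 177]
[230, 146, 44, 29, 561] z 0.062 all [762. 212.] [103. 203.] 7 top [742. 129.] [39. 35.] 58 [190 132 117]
[305, 178, 23, 34, 640] z 0.075 all [751. -84.] [63. 57.] 51 top [751. -84.] [63. 57.] 51 [130 147 143]
[167, 183, 22, 25, 463] z 0.051 all [448. 113.] [55. 53.] 20 top [450. 115.] [51. 51.] 20 [193 182 165]
[222, 183, 40, 12, 407] z 0.02 all [626.  81.] [ 45. 108.] 62 top [626.  81.] [ 45. 108.] 62 [150 152 149]
[193, 198, 23, 27, 519] z 0.051 all [479.  13.] [56. 54.] 36 top [479.  15.] [53. 50.] 45 [33 34 33]
[267, 203, 18, 30, 353] z 0.071 all [ 610. -110.] [36. 39.] 23 top [ 613. -107.] [26. 22.] 56 [119 133 129]
[222, 225, 13, 27, 303] z 0.063 all [ 475. -115.] [27. 27.] 52 top [ 475. -114.] [24. 25.] 58 [171 158 139]
[257, 263, 94, 68, 1061] z 0.016 all [ 535. -322.] [168.  98.] 4 top [ 535. -322.] [168.  98.] 4 [215 219 209]
scene0
[169, 129, 46, 37, 420] z 0.017 all [ 553. -317
[... 314 characters left out ...]
[483.  19.] [57. 53.] 88 top [481.  17.] [52. 48.] 42 [45 46 44]
[331, 183, 24, 30, 557] z 0.053 all [454. 120.] [54. 54.] 8 top [453. 118.] [51. 50.] 16 [203 193 180]
[179, 197, 27, 38, 802] z 0.076 all [755. -80.] [61. 59.] 15 top [754. -81.] [61. 58.] 90 [136 151 148]
[258, 221, 50, 25, 713] z 0.021 all [628.  83.] [ 40. 110.] 63 top [628.  84.] [ 40. 110.] 63 [155 158 155]
[339, 224, 105, 82, 2728] z 0.039 all [525. 310.] [122. 205.] 83 top [590. 302.] [121.  74.] 83 [197 195 193]
[252, 252, 20, 32, 552] z 0.064 all [746. 134.] [42. 40.] 6 top [745. 133.] [39. 37.] 6 [194 183 169]
[277, 303, 59, 27, 1089] z 0.021 all [758. 266.] [ 40. 111.] 52 top [759. 267.] [ 38. 110.] 52 [217 114 109]
```

View pics/c0.png

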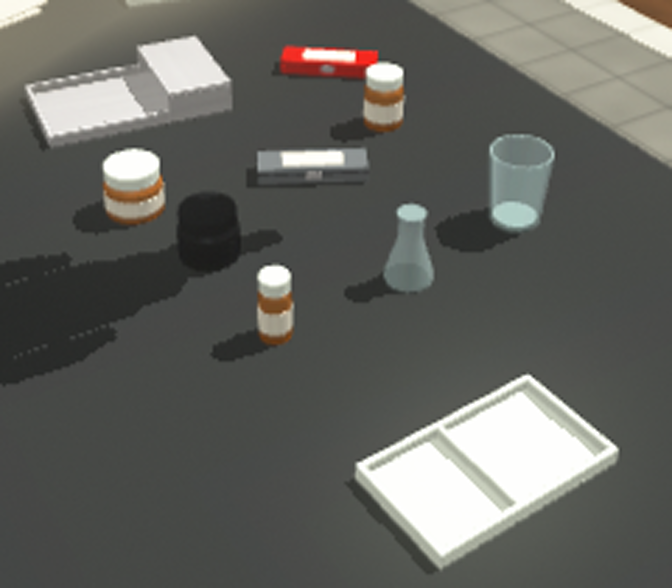

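The crop confirms the choices: jar (133,185) with a white cap, not the black one at (208,232). Slim vial (275,305), flask (409,248), grey case (313,166). The smaller tray compartment is at its left, and the shelf is at the right of the metal tray.

```bash
python3 - <<'E'
from h import *
p,d,c=load('wrist0'); P=cloud(d,c)
m=((d>0)&(P[...,2]>.008)&(P[...,2]<.09)&(abs(P[...,1])<.5)).astype(np.uint8); m[225:,:]=m[225:,:]*(np.arange(512)<120) | (m[225:,:]*((np.arange(512)>180)&(np.arange(512)<235))); m[275:]=0
n,l,st,ce=cv2.connectedComponentsWithStats(m)
for i in range(1,n):
    if st[i,4]<60: continue
    Q=P[l==i]; zt=np.percentile(Q[:,2],97); T=Q[Q[:,2]>zt-.006]
    rt=cv2.minAreaRect((T[:,:2]*1000).astype(np.float32))
    print(st[i].tolist(),'z',round(zt,3),'top',np.round(rt[0],1),np.round(rt[1],0),round(rt[2],1))
E
```

```text
[296, 18, 50, 52, 1911] z 0.064 top [743.4 131.3] [38. 38.] 89.4
[3, 30, 79, 60, 3581] z 0.052 top [450.6 117.1] [51. 52.] 60.3
[162, 57, 100, 75, 3216] z 0.02 top [626.4  82.2] [ 37. 110.] 62.6
[53, 129, 66, 52, 2629] z 0.052 top [479.9  16. ] [51. 52.] 59.4
[294, 208, 42, 17, 490] z 0.07 top [751.6 -54.1] [25.  4.] 1.2
[190, 227, 35, 48, 1100] z 0.071 top [ 614.5 -105.4] [25. 25.] 46.2
[77, 237, 42, 38, 943] z 0.063 top [ 476.6 -111.4] [24. 26.] 89.2
```

Call:
arm_command(
  moves=[
    [0.0146, -0.028, 0, 0, 0, 0],
    [0.0146, -0.028, 0, 0, 0, 0],
    [0.0146, -0.028, 0, 0, 0, 0],
    [0.0146, -0.028, 0, 0, 0, 0],
    [0.0146, -0.028, 0, 0, 0, 0],
    [0.0146, -0.028, 0, 0, 0, 0],
    [0.0146, -0.028, 0, 0, 0, 0],
    [0.0146, -0.028, 0, 0, 0, 0],
    [0, 0, 0.03, 0, 0, 0],
    [0, 0, 0.03, 0, 0, 0],
    [0, 0, 0.03, 0, 0, 0],
    [0, 0, 0.03, 0, 0, 0],
    [0, 0, 0, 0, 0, 0],
    [0, 0, 0, 0, 0, 0],
  ],
  grip=1,
)

```text
time_s: 1.55
eef_pos: [0.451, 0.1168, 0.12]
tool_rot: [[0.0, 1.0, -0.0], [1.0, -0.0, -0.0], [-0.0, -0.0, -1.0]]
ft_force: [0.7, -0.0, 0.9]
grip_width: 0.0855
gripper_force: 0.0
```

Call:
arm_command(
  moves=[
    [0, 0, 0.02, 0, 0, 0],
    [0, 0, 0.02, 0, 0, 0],
    [0, 0, 0.02, 0, 0, 0],
    [0, 0, 0.015, 0, 0, 0],
    [0, 0, 0.01, 0, 0, 0],
    [0, 0, 0.005, 0, 0, 0],
    [0, 0, 0, 0, 0, 0],
    [0, 0, 0, 0, 0, 0],
  ],
)

```text
time_s: 2.35
eef_pos: [0.4514, 0.1169, 0.0301]
tool_rot: [[0.0, 1.0, 0.001], [1.0, -0.0, 0.0], [0.0, 0.001, -1.0]]
ft_force: [-0.5, 0.6, 0.8]
grip_width: 0.0854
gripper_force: 0.0
```

Call:
arm_command(
  moves=[
    [0, 0, 0, 0, 0, 0],
    [0, 0, 0, 0, 0, 0],
    [0, 0, 0, 0, 0, 0],
    [0, 0, 0, 0, 0, 0],
    [0, 0, 0, 0, 0, 0],
    [0, 0, 0, 0, 0, 0],
    [0, 0, 0, 0, 0, 0],
    [0, 0, 0, 0, 0, 0],
  ],
  grip=0.5,
  newtons=30,
)

```text
time_s: 3.15
eef_pos: [0.4513, 0.1169, 0.0302]
tool_rot: [[-0.0, 1.0, 0.001], [1.0, 0.0, 0.0], [0.0, 0.001, -1.0]]
ft_force: [-3.8, -1.7, 8.8]
grip_width: 0.0539
gripper_force: 29.9
```

Call:
arm_command(
  moves=[
    [0, 0, -0.01, 0, 0, 0],
    [0, 0, -0.02, 0, 0, 0],
    [0, 0, -0.03, 0, 0, 0],
    [0, 0, -0.03, 0, 0, 0],
    [0, 0, -0.03, 0, 0, 0],
    [-0.015, 0.004, 0, 0, 0, 0],
    [-0.031, 0.009, 0, 0, 0, 0],
    [-0.031, 0.009, 0, 0, 0, 0],
    [-0.031, 0.009, 0, 0, 0, 0],
    [-0.031, 0.009, 0, 0, 0, 0],
    [-0.031, 0.009, 0, 0, 0, 0],
    [-0.031, 0.009, 0, 0, 0, 0],
    [-0.031, 0.009, 0, 0, 0, 0],
    [-0.031, 0.009, 0, 0, 0, 0],
    [-0.031, 0.009, 0, 0, 0, 0],
    [-0.031, 0.009, 0, 0, 0, 0],
    [-0.031, 0.009, 0, 0, 0, 0],
    [-0.031, 0.009, 0, 0, 0, 0],
    [-0.031, 0.009, 0, 0, 0, 0],
    [-0.016, 0.005, 0, 0, 0, 0],
  ],
)

```text
time_s: 5.15
eef_pos: [0.5772, -0.3193, 0.1496]
tool_rot: [[0.001, 1.0, -0.0], [1.0, -0.001, -0.0], [-0.0, -0.0, -1.0]]
ft_force: [0.0, 0.5, -0.6]
grip_width: 0.0534
gripper_force: 31.9
```

```bash
python3 - <<'E'
from h import *
s=status.observe();print(s['eef_pos'],s['grip_width'],s['gripper_force'])
p,d,c=grab('side','side1'); P=cloud(d,c)
m=((d>0)&(P[...,2]>.008)&(P[...,2]<.022)&(P[...,1]<-.22)&(P[...,1]>-.42)&(P[...,0]>.4)&(P[...,0]<.68))
r=cv2.minAreaRect((P[m][:,:2]*1000).astype(np.float32));print(r)
cv2.imwrite('pics/a1.png',cv2.resize(cv2.imread('pics/side1.png')[150:384,200:420],None,fx=2.5,fy=2.5))
E
```

```text
[ 0.57719848 -0.31927694  0.1495872 ] 0.05341319595611184 31.91425245255232
((534.627685546875, -321.17071533203125), (167.4163360595703, 98.43455505371094), 3.5938336849212646)
```

View pics/a1.png

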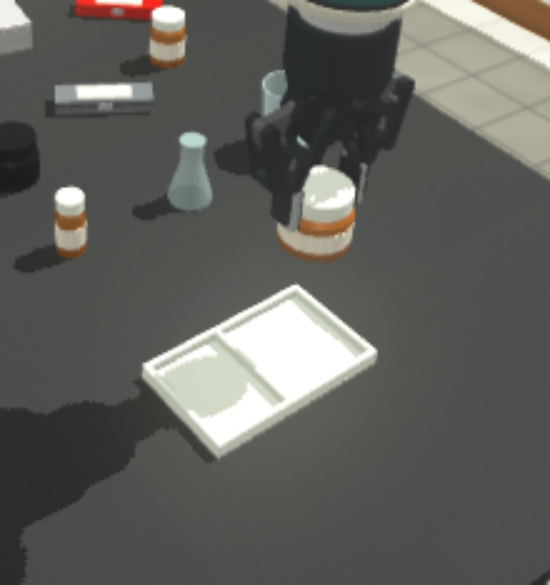

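The jar hangs upright at (316,215) over the larger compartment at (310,340). I'll lower it now.

Call:
arm_command(
  moves=[
    [0, 0, 0.02, 0, 0, 0],
    [0, 0, 0.03, 0, 0, 0],
    [0, 0, 0.03, 0, 0, 0],
    [0, 0, 0.015, 0, 0, 0],
    [0, 0, 0.008, 0, 0, 0],
    [0, 0, 0.004, 0, 0, 0],
    [0, 0, 0.002, 0, 0, 0],
    [0, 0, 0.002, 0, 0, 0],
    [0, 0, 0.001, 0, 0, 0],
    [0, 0, 0.001, 0, 0, 0],
    [0, 0, 0.001, 0, 0, 0],
    [0, 0, 0, 0, 0, 0],
    [0, 0, 0, 0, 0, 0],
  ],
)

```text
time_s: 6.5
eef_pos: [0.577, -0.3172, 0.0354]
tool_rot: [[-0.0, 1.0, 0.0], [1.0, 0.0, -0.0], [-0.0, 0.0, -1.0]]
ft_force: [0.3, -0.4, -1.0]
grip_width: 0.0536
gripper_force: 32.0
```

Call:
arm_command(
  moves=[
    [0, 0, 0.0005, 0, 0, 0],
    [0, 0, 0.0005, 0, 0, 0],
    [0, 0, 0.0005, 0, 0, 0],
    [0, 0, 0, 0, 0, 0],
    [0, 0, 0, 0, 0, 0],
  ],
)

```text
time_s: 7.0
eef_pos: [0.5771, -0.3172, 0.0344]
tool_rot: [[-0.0, 1.0, 0.0], [1.0, 0.0, -0.0], [-0.0, 0.0, -1.0]]
ft_force: [-2.7, 0.6, 5.8]
grip_width: 0.0535
gripper_force: 32.7
```

Call:
arm_command(
  moves=[
    [0, 0, 0, 0, 0, 0],
    [0, 0, 0, 0, 0, 0],
    [0, 0, 0, 0, 0, 0],
    [0, 0, 0, 0, 0, 0],
    [0, 0, -0.01, 0, 0, 0],
    [0, 0, -0.03, 0, 0, 0],
    [0, 0, -0.04, 0, 0, 0],
    [0, 0, -0.035, 0, 0, 0],
    [0.0265, 0.0047, 0, 0, 0, 0],
    [0.0265, 0.0047, 0, 0, 0, 0],
    [0.0265, 0.0047, 0, 0, 0, 0],
    [0.0265, 0.0047, 0, 0, 0, 0],
    [0.0265, 0.0047, 0, 0, 0, 0],
    [0.0265, 0.0047, 0, 0, 0, 0],
    [0.0265, 0.0047, 0, 0, 0, 0],
    [0.0265, 0.0047, 0, 0, 0, 0],
    [0, 0, 0, 0, 0, 0],
    [0, 0, 0, 0, 0, 0],
  ],
  grip=1,
)

```text
time_s: 8.8
eef_pos: [0.6147, -0.105, 0.1495]
tool_rot: [[-0.001, 1.0, 0.001], [1.0, 0.001, -0.0], [-0.0, 0.001, -1.0]]
ft_force: [-0.4, -1.0, -0.3]
grip_width: 0.0853
gripper_force: 0.0
```

Call:
arm_command(
  moves=[
    [0, 0, 0.03, 0, 0, 0],
    [0, 0, 0.03, 0, 0, 0],
    [0, 0, 0.025, 0, 0, 0],
    [0, 0, 0.01, 0, 0, 0],
    [0, 0, 0.007, 0, 0, 0],
    [0, 0, 0, 0, 0, 0],
    [0, 0, 0, 0, 0, 0],
  ],
  grip=0.7,
)

```text
time_s: 9.5
eef_pos: [0.6152, -0.1055, 0.0481]
tool_rot: [[0.0, 1.0, 0.001], [1.0, -0.0, -0.0], [-0.0, 0.001, -1.0]]
ft_force: [0.1, -0.4, -1.2]
grip_width: 0.0597
gripper_force: 0.0
```

Call:
arm_command(
  moves=[
    [0, 0, 0, 0, 0, 0],
    [0, 0, 0, 0, 0, 0],
    [0, 0, 0, 0, 0, 0],
    [0, 0, 0, 0, 0, 0],
    [0, 0, 0, 0, 0, 0],
    [0, 0, 0, 0, 0, 0],
    [0, 0, 0, 0, 0, 0],
    [0, 0, 0, 0, 0, 0],
  ],
  grip=0.15,
  newtons=20,
)

```text
time_s: 10.3
eef_pos: [0.6149, -0.1053, 0.0476]
tool_rot: [[-0.0, 1.0, 0.001], [1.0, 0.0, -0.0], [-0.0, 0.001, -1.0]]
ft_force: [-2.0, 0.6, 5.8]
grip_width: 0.0237
gripper_force: 19.3
```

Call:
arm_command(
  moves=[
    [0, 0, -0.01, 0, 0, 0],
    [0, 0, -0.02, 0, 0, 0],
    [0, 0, -0.03, 0, 0, 0],
    [0, 0, -0.03, 0, 0, 0],
    [0, 0, -0.01, 0, 0, 0],
    [-0.0242, -0.0139, 0, 0, 0, 0],
    [-0.0242, -0.0139, 0, 0, 0, 0],
    [-0.0242, -0.0139, 0, 0, 0, 0],
    [-0.0242, -0.0139, 0, 0, 0, 0],
    [-0.0242, -0.0139, 0, 0, 0, 0],
    [-0.0242, -0.0139, 0, 0, 0, 0],
    [-0.0242, -0.0139, 0, 0, 0, 0],
    [-0.0242, -0.0139, 0, 0, 0, 0],
    [-0.0242, -0.0139, 0, 0, 0, 0],
    [0, 0, 0, 0, 0, 0],
    [0, 0, 0, 0, 0, 0],
  ],
)

```text
time_s: 11.9
eef_pos: [0.4892, -0.3232, 0.1463]
tool_rot: [[0.001, 1.0, -0.0], [1.0, -0.001, 0.001], [0.001, -0.0, -1.0]]
ft_force: [-0.1, 0.2, -0.4]
grip_width: 0.0235
gripper_force: 19.7
```

```bash
python3 - <<'E'
from h import *
p,d,c=grab('side','side2')
cv2.imwrite('pics/a2.png',cv2.resize(cv2.imread('pics/side2.png')[150:384,200:420],None,fx=2.5,fy=2.5))
E
```

```text
(no output)
```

View pics/a2.png

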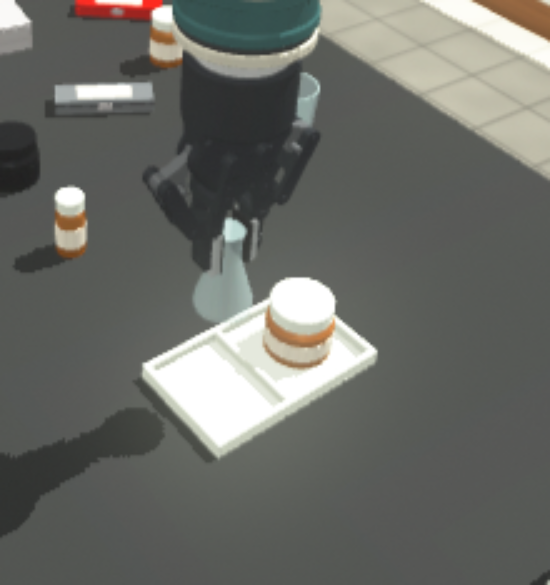

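The jar stands in the larger compartment at (300,320). The held flask at (225,280) looks slightly tilted, so I'll measure that.

```bash
python3 - <<'E'
from h import *
for n in('side','scene'):
    p,d,c=grab(n,n+'2b'); P=cloud(d,c)
    m=(d>0)&(abs(P[...,0]-.489)<.06)&(abs(P[...,1]+.323)<.06)&(P[...,2]>.06)&(P[...,2]<.16)
    Q=P[m]; o=np.array(c['pose'])[:3,3]
    print(n,m.sum())
    for z in np.arange(.085,.16,.01):
        q=Q[abs(Q[:,2]-z)<.004]
        if len(q)>4: print(round(z,3),len(q),np.round(q[:,:2].mean(0)*1000,1),np.round(np.ptp(q[:,:2],0)*1000,0))
E
```

```text
side 629
0.105 90 [ 478.8 -336.6] [36. 33.]
0.115 105 [ 481.  -335.1] [36. 35.]
0.125 85 [ 481.2 -332.5] [30. 29.]
0.135 54 [ 484.9 -333.9] [31. 15.]
0.145 71 [ 484.9 -331.9] [49. 18.]
0.155 93 [ 484.6 -330.8] [52. 19.]
scene 287
0.105 40 [ 501.5 -309.3] [33. 31.]
0.115 46 [ 500.5 -313.1] [38. 34.]
0.125 33 [ 498.6 -312.6] [32. 23.]
0.135 23 [ 495.9 -314. ] [23. 21.]
0.145 33 [ 490.6 -313.5] [51. 15.]
0.155 44 [ 495.3 -315.2] [53. 22.]
```

Averaging the two views puts the axis at (490,-323) at every height, so the flask is upright. I'll lower it.

Call:
arm_command(
  moves=[
    [0, 0, 0.015, 0, 0, 0],
    [0, 0, 0.025, 0, 0, 0],
    [0, 0, 0.025, 0, 0, 0],
    [0, 0, 0.015, 0, 0, 0],
    [0, 0, 0.007, 0, 0, 0],
    [0, 0, 0.003, 0, 0, 0],
    [0, 0, 0.002, 0, 0, 0],
    [0, 0, 0.001, 0, 0, 0],
    [0, 0, 0.0005, 0, 0, 0],
    [0, 0, 0.0005, 0, 0, 0],
    [0, 0, 0, 0, 0, 0],
    [0, 0, 0, 0, 0, 0],
  ],
)

```text
time_s: 13.25
eef_pos: [0.4895, -0.3231, 0.053]
tool_rot: [[0.0, 1.0, 0.0], [1.0, -0.0, -0.0], [-0.0, 0.0, -1.0]]
ft_force: [-0.4, -0.3, -0.8]
grip_width: 0.0232
gripper_force: 19.7
```

Call:
arm_command(
  moves=[
    [0, 0, 0.0005, 0, 0, 0],
    [0, 0, 0.0005, 0, 0, 0],
    [0, 0, 0.0005, 0, 0, 0],
    [0, 0, 0, 0, 0, 0],
    [0, 0, 0, 0, 0, 0],
  ],
)

```text
time_s: 13.75
eef_pos: [0.4896, -0.3232, 0.0517]
tool_rot: [[0.0, 1.0, 0.0], [1.0, -0.0, -0.0], [-0.0, 0.0, -1.0]]
ft_force: [-0.9, -1.6, 4.7]
grip_width: 0.0233
gripper_force: 20.1
```

Call:
arm_command(
  moves=[
    [0, 0, 0, 0, 0, 0],
    [0, 0, 0, 0, 0, 0],
    [0, 0, 0, 0, 0, 0],
    [0, 0, 0, 0, 0, 0],
    [0, 0, -0.01, 0, 0, 0],
    [0, 0, -0.03, 0, 0, 0],
    [0, 0, -0.04, 0, 0, 0],
    [0, 0, -0.04, 0, 0, 0],
    [0, 0, -0.03, 0, 0, 0],
  ],
  grip=0.6,
)

```text
time_s: 14.65
eef_pos: [0.4897, -0.3231, 0.205]
tool_rot: [[-0.0, 1.0, 0.002], [1.0, 0.0, -0.002], [-0.002, 0.002, -1.0]]
ft_force: [1.0, 0.1, 0.2]
grip_width: 0.0513
gripper_force: 0.0
```

Call:
arm_command(
  moves=[
    [0.028, 0.0072, 0, 0, 0, 0],
    [0.028, 0.0072, 0, 0, 0, 0],
    [0.028, 0.0072, 0, 0, 0, 0],
    [0.028, 0.0072, 0, 0, 0, 0],
    [0.028, 0.0072, 0, 0, 0, 0],
    [0.028, 0.0072, 0, 0, 0, 0],
    [0.028, 0.0072, 0, 0, 0, 0],
    [0.028, 0.0072, 0, 0, 0, 0],
    [0.028, 0.0072, 0, 0, 0, 0],
    [0.028, 0.0072, 0, 0, 0, 0],
    [0.028, 0.0072, 0, 0, 0, 0],
    [0.028, 0.0072, 0, 0, 0, 0],
    [0.028, 0.0072, 0, 0, 0, 0],
    [0.028, 0.0072, 0, 0, 0, 0],
    [0.028, 0.0072, 0, 0, 0, 0],
    [0, 0, 0, 0, 0, 0],
  ],
)

```text
time_s: 16.25
eef_pos: [0.5978, 0.0997, 0.2019]
tool_rot: [[-0.002, 1.0, 0.0], [1.0, 0.002, 0.001], [0.001, 0.0, -1.0]]
ft_force: [0.2, 0.0, 0.3]
grip_width: 0.0508
gripper_force: 0.0
```

Call:
arm_command(
  moves=[
    [0, 0, 0, 0, 0, -7.825],
    [0, 0, 0, 0, 0, -7.825],
    [0, 0, 0, 0, 0, -7.825],
    [0, 0, 0, 0, 0, -7.825],
    [0, 0, 0, 0, 0, -7.825],
    [0, 0, 0, 0, 0, -7.825],
    [0, 0, 0, 0, 0, -7.825],
    [0, 0, 0, 0, 0, -7.825],
    [0, 0, 0, 0, 0, 0],
    [0, 0, 0, 0, 0, 0],
  ],
)

```text
time_s: 17.25
eef_pos: [0.5975, 0.0967, 0.2017]
tool_rot: [[-0.886, 0.464, 0.0], [0.464, 0.886, 0.0], [-0.0, 0.0, -1.0]]
ft_force: [-0.2, 0.4, 0.5]
grip_width: 0.0513
gripper_force: 0.0
```

```bash
python3 - <<'E'
from h import *
p,d,c=grab('wrist','w3'); P=cloud(d,c)
m=((d>0)&(P[...,2]>.012)&(P[...,2]<.024)&(abs(P[...,0]-.625)<.09)&(abs(P[...,1]-.08)<.08)).astype(np.uint8)
n,l,st,ce=cv2.connectedComponentsWithStats(m); i=1+np.argmax(st[1:,4]); print(st[i],cv2.minAreaRect((P[l==i][:,:2]*1000).astype(np.float32)))
p,d,c=grab('side','side3'); P=cloud(d,c)
cv2.imwrite('pics/a3.png',np.vstack([cv2.resize(cv2.imread('pics/side3.png')[150:384,150:420],None,fx=1.6,fy=1.6),cv2.resize(cv2.imread('pics/w3.png'),(432,250))]))
E
```

```text
[ 237  153   34   93 2924] ((626.996337890625, 82.47276306152344), (36.47428512573242, 110.44153594970703), 62.63484191894531)
```

View pics/a3.png

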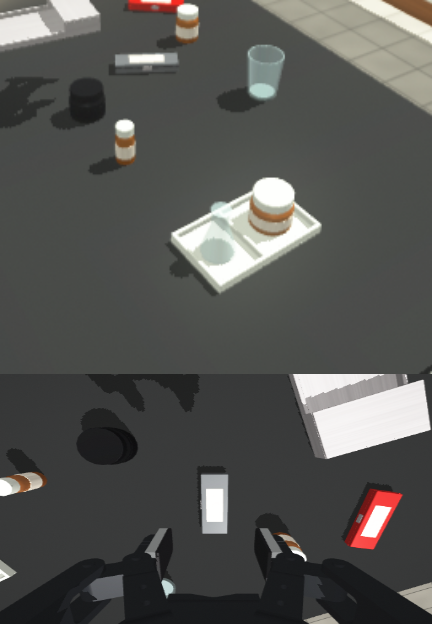

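The flask stands in the smaller compartment at (215,240), and the grey case is aligned between the fingers in the wrist view at (213,503). Next is the case.

Call:
arm_command(
  moves=[
    [0, 0, 0.03, 0, 0, 0],
    [0, 0, 0.03, 0, 0, 0],
    [0, 0, 0.03, 0, 0, 0],
    [0, 0, 0.03, 0, 0, 0],
    [0, 0, 0.03, 0, 0, 0],
    [0, 0, 0.02, 0, 0, 0],
    [0, 0, 0.012, 0, 0, 0],
    [0, 0, 0.007, 0, 0, 0],
    [0, 0, 0, 0, 0, 0],
    [0, 0, 0, 0, 0, 0],
  ],
)

```text
time_s: 18.35
eef_pos: [0.5981, 0.0971, 0.0134]
tool_rot: [[-0.888, 0.461, 0.001], [0.461, 0.888, 0.0], [-0.001, 0.001, -1.0]]
ft_force: [0.8, 0.7, 0.0]
grip_width: 0.051
gripper_force: 0.0
```

Call:
arm_command(
  moves=[
    [0, 0, 0, 0, 0, 0],
    [0, 0, 0, 0, 0, 0],
    [0, 0, 0, 0, 0, 0],
    [0, 0, 0, 0, 0, 0],
    [0, 0, 0, 0, 0, 0],
    [0, 0, 0, 0, 0, 0],
    [0, 0, 0, 0, 0, 0],
  ],
  grip=0.3,
  newtons=40,
)

```text
time_s: 19.05
eef_pos: [0.5982, 0.0971, 0.0136]
tool_rot: [[-0.888, 0.46, 0.002], [0.46, 0.888, 0.0], [-0.002, 0.001, -1.0]]
ft_force: [-1.2, 0.2, 7.0]
grip_width: 0.0351
gripper_force: 40.6
```

Call:
arm_command(
  moves=[
    [0, 0, -0.005, 0, 0, 0],
    [0, 0, -0.015, 0, 0, 0],
    [0, 0, -0.03, 0, 0, 0],
    [0, 0, -0.03, 0, 0, 0],
    [0, 0, -0.02, 0, 0, 0],
    [0, 0, 0, 0, 0, -6.87],
    [0, 0, 0, 0, 0, -6.87],
    [0, 0, 0, 0, 0, -6.87],
    [0.0163, 0.0202, 0, 0, 0, 0],
    [0.0163, 0.0202, 0, 0, 0, 0],
    [0.0163, 0.0202, 0, 0, 0, 0],
    [0.0163, 0.0202, 0, 0, 0, 0],
    [0.0163, 0.0202, 0, 0, 0, 0],
    [0.0163, 0.0202, 0, 0, 0, 0],
    [0.0163, 0.0202, 0, 0, 0, 0],
    [0.0163, 0.0202, 0, 0, 0, 0],
    [0.0163, 0.0202, 0, 0, 0, 0],
    [0.0163, 0.0202, 0, 0, 0, 0],
    [0, 0, 0, 0, 0, 0],
    [0, 0, 0, 0, 0, 0],
  ],
)

```text
time_s: 21.05
eef_pos: [0.4595, 0.3171, 0.1133]
tool_rot: [[-0.993, 0.117, 0.001], [0.117, 0.993, 0.0], [-0.001, 0.0, -1.0]]
ft_force: [0.0, 0.1, 0.7]
grip_width: 0.0349
gripper_force: 40.0
```

```bash
python3 - <<'E'
from h import *
print(status.observe()['grip_width'])
for n in('wrist','scene'):
    p,d,c=grab(n,n+'4'); P=cloud(d,c)
    m=((d>0)&(P[...,2]>.031)&(P[...,2]<.042)&(abs(P[...,0]-.6)<.1)&(abs(P[...,1]-.3)<.1)).astype(np.uint8)
    k,l,st,ce=cv2.connectedComponentsWithStats(m); i=1+np.argmax(st[1:,4]); print(n,'shelf',cv2.minAreaRect((P[l==i][:,:2]*1000).astype(np.float32)))
    m=(d>0)&(P[...,2]>.06)&(P[...,2]<.125)&(abs(P[...,0]-.5)<.09)&(abs(P[...,1]-.31)<.04)
    Q=P[m]; print(len(Q)); 
cv2.imwrite('pics/a4.png',np.vstack([cv2.resize(cv2.imread('pics/scene4.png')[150:350,280:500],None,fx=1.9,fy=1.5),cv2.resize(cv2.imread('pics/wrist4.png'),(418,299))]))
E
```

```text
0.034889056011505826
wrist shelf ((563.7286987304688, 269.6167297363281), (11.526153564453125, 28.603593826293945), 87.21863555908203)
9971
scene shelf ((590.8385620117188, 302.5835266113281), (120.8723373413086, 72.90513610839844), 82.46155548095703)
896
```

View pics/a4.png

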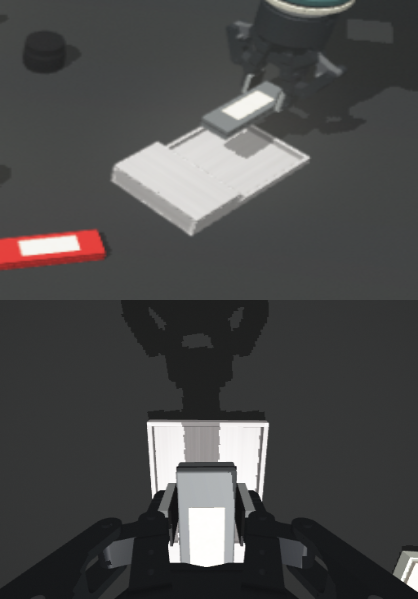

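The case at (240,108) is held straight and lines up with the tray in both views. I'll lower it onto the open front floor.

Call:
arm_command(
  moves=[
    [0, 0, 0.02, 0, 0, 0],
    [0, 0, 0.03, 0, 0, 0],
    [0, 0, 0.02, 0, 0, 0],
    [0, 0, 0.012, 0, 0, 0],
    [0, 0, 0.006, 0, 0, 0],
    [0, 0, 0.003, 0, 0, 0],
    [0, 0, 0.001, 0, 0, 0],
    [0, 0, 0.001, 0, 0, 0],
    [0, 0, 0, 0, 0, 0],
    [0, 0, 0, 0, 0, 0],
  ],
)

```text
time_s: 22.15
eef_pos: [0.4597, 0.317, 0.0198]
tool_rot: [[-0.993, 0.118, 0.001], [0.118, 0.993, 0.0], [-0.001, 0.0, -1.0]]
ft_force: [-0.1, 0.0, -0.9]
grip_width: 0.0345
gripper_force: 40.1
```

```bash
python3 - <<'E'
from h import *
print(status.observe()['ft_force'])
for n in('scene',):
    p,d,c=grab(n,n+'5'); P=cloud(d,c)
    a=np.deg2rad(-6.8);R=np.array([[np.cos(a),-np.sin(a)],[np.sin(a),np.cos(a)]]);
    L=(P[...,:2]-[.525,.3095])@R*1000
    # profile along tray x at y strip
    for y0,y1 in((-14,14),(25,45),(-45,-25)):
        print(y0)
        for x in range(-108,112,8):
            k=(d>0)&(abs(L[...,0]-x)<4)&(L[...,1]>y0)&(L[...,1]<y1)&(P[...,2]<.2)
            print((x,int(np.median(P[k][:,2])*1000) if k.sum() else None),end=' ')
        print()
    cv2.imwrite('pics/a5.png',cv2.resize(cv2.imread('pics/scene5.png')[190:330,320:480],None,fx=3.5,fy=3.5))
E
```

```text
[-0.08817277  0.0385219  -0.93915246]
-14
(-108, None) (-100, 12) (-92, 17) (-84, 24) (-76, 24) (-68, 25) (-60, 25) (-52, 96) (-44, 100) (-36, 28) (-28, 163) (-20, 24) (-12, 24) (-4, 24) (4, 25) (12, 24) (20, 25) (28, 36) (36, 36) (44, 37) (52, 37) (60, 36) (68, 36) (76, 36) (84, 36) (92, 36) (100, 19) (108, 1) 
25
(-108, 2) (-100, 13) (-92, 6) (-84, 4) (-76, 63) (-68, 123) (-60, 79) (-52, 119) (-44, 160) (-36, 147) (-28, 5) (-20, 4) (-12, 4) (-4, 4) (4, 5) (12, None) (20, None) (28, 36) (36, 36) (44, 36) (52, 37) (60, 36) (68, 35) (76, 36) (84, 37) (92, 36) (100, 19) (108, 0) 
-45
(-108, None) (-100, 13) (-92, 7) (-84, 5) (-76, 72) (-68, 6) (-60, 54) (-52, 70) (-44, 5) (-36, 5) (-28, 4) (-20, 4) (-12, 4) (-4, 5) (4, 4) (12, None) (20, None) (28, 35) (36, 36) (44, 37) (52, 35) (60, 36) (68, 36) (76, 36) (84, 36) (92, 36) (100, 18) (108, 0)
```

View pics/a5.png

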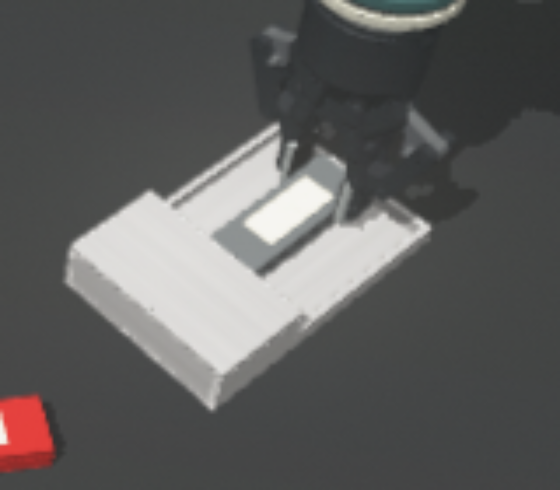

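The case is inside the front at (290,215), level and about 2 mm above the floor, pointing under the shelf. I'll touch down and slide it in.

Call:
arm_command(
  moves=[
    [0, 0, 0.001, 0, 0, 0],
    [0, 0, 0.0005, 0, 0, 0],
    [-0.004, 0, 0, 0, 0, 0],
    [-0.008, 0, 0, 0, 0, 0],
    [-0.008, 0, 0, 0, 0, 0],
    [-0.008, 0, 0, 0, 0, 0],
    [-0.008, 0, 0, 0, 0, 0],
    [-0.008, 0, 0, 0, 0, 0],
    [-0.008, 0, 0, 0, 0, 0],
    [-0.006, 0, 0, 0, 0, 0],
    [-0.004, 0, 0, 0, 0, 0],
    [-0.002, 0, 0, 0, 0, 0],
    [0, 0, 0, 0, 0, 0],
    [0, 0, 0, 0, 0, 0],
  ],
)

```text
time_s: 23.6
eef_pos: [0.5229, 0.3093, 0.0178]
tool_rot: [[-0.993, 0.118, -0.0], [0.118, 0.993, 0.0], [0.0, 0.0, -1.0]]
ft_force: [-0.2, -1.1, 0.9]
grip_width: 0.035
gripper_force: 40.1
```

Call:
arm_command(
  moves=[
    [-0.001, 0, 0, 0, 0, 0],
    [-0.001, 0, 0, 0, 0, 0],
    [-0.001, 0, 0, 0, 0, 0],
    [-0.001, 0, 0, 0, 0, 0],
    [-0.001, 0, 0, 0, 0, 0],
    [-0.001, 0, 0, 0, 0, 0],
    [-0.001, 0, 0, 0, 0, 0],
    [0, 0, 0, 0, 0, 0],
  ],
)

```text
time_s: 24.4
eef_pos: [0.5302, 0.3084, 0.0178]
tool_rot: [[-0.993, 0.118, 0.0], [0.118, 0.993, 0.0], [-0.0, 0.0, -1.0]]
ft_force: [-0.1, 0.0, -0.8]
grip_width: 0.035
gripper_force: 40.1
```

Call:
arm_command(
  moves=[
    [-0.0007, 0, 0, 0, 0, 0],
    [-0.0007, 0, 0, 0, 0, 0],
    [-0.0006, 0, 0, 0, 0, 0],
    [0, 0, 0, 0, 0, 0],
  ],
)

```text
time_s: 24.8
eef_pos: [0.5321, 0.3082, 0.0178]
tool_rot: [[-0.993, 0.118, -0.0], [0.118, 0.993, -0.0], [0.0, -0.0, -1.0]]
ft_force: [0.5, -0.6, 0.1]
grip_width: 0.035
gripper_force: 40.1
```

Call:
arm_command(
  moves=[
    [-0.0006, 0, 0, 0, 0, 0],
    [-0.0006, 0, 0, 0, 0, 0],
    [0, 0, 0, 0, 0, 0],
  ],
)

```text
time_s: 25.1
eef_pos: [0.5322, 0.3082, 0.0177]
tool_rot: [[-0.993, 0.118, -0.003], [0.118, 0.993, -0.0], [0.003, -0.0, -1.0]]
ft_force: [-10.1, 1.6, 4.5]
grip_width: 0.035
gripper_force: 40.6
```

Call:
arm_command(
  moves=[
    [0, 0, 0, 0, 0, 0],
    [0, 0, 0, 0, 0, 0],
    [0, 0, 0, 0, 0, 0],
    [0, 0, 0, 0, 0, 0],
    [0, 0, -0.005, 0, 0, 0],
    [0, 0, -0.02, 0, 0, 0],
    [0, 0, -0.03, 0, 0, 0],
    [0, 0, -0.04, 0, 0, 0],
    [0, 0, -0.04, 0, 0, 0],
    [0, 0, 0, 0, 0, 0],
  ],
  grip=0.6,
)

```text
time_s: 26.1
eef_pos: [0.535, 0.309, 0.1596]
tool_rot: [[-0.993, 0.118, 0.008], [0.118, 0.993, 0.004], [-0.007, 0.005, -1.0]]
ft_force: [0.5, 0.4, 0.0]
grip_width: 0.0511
gripper_force: 0.0
```

Call:
arm_command(
  moves=[
    [0.0004, -0.0265, 0, 0, 0, 0],
    [0.0004, -0.0265, 0, 0, 0, 0],
    [0.0004, -0.0265, 0, 0, 0, 0],
    [0.0004, -0.0265, 0, 0, 0, 0],
    [0.0004, -0.0265, 0, 0, 0, 0],
    [0.0004, -0.0265, 0, 0, 0, 0],
    [0.0004, -0.0265, 0, 0, 0, 0],
    [0.0004, -0.0265, 0, 0, 0, 0],
    [0.0004, -0.0265, 0, 0, 0, 0],
    [0.0004, -0.0265, 0, 0, 0, 0],
    [0.0004, -0.0265, 0, 0, 0, 0],
    [0.0004, -0.0265, 0, 0, 0, 0],
    [0.0004, -0.0265, 0, 0, 0, 0],
    [0.0004, -0.0265, 0, 0, 0, 0],
    [0.0004, -0.0265, 0, 0, 0, 0],
    [0.0004, -0.0265, 0, 0, 0, 0],
    [0, 0, 0, 0, 0, 0],
    [0, 0, 0, 0, 0, 0],
  ],
)

```text
time_s: 27.9
eef_pos: [0.4766, -0.1124, 0.1528]
tool_rot: [[-0.993, 0.119, 0.0], [0.119, 0.993, 0.0], [-0.0, 0.0, -1.0]]
ft_force: [-0.3, 0.1, -0.2]
grip_width: 0.0512
gripper_force: 0.0
```

```bash
python3 - <<'E'
from h import *
p,d,c=grab('scene','scene6'); P=cloud(d,c)
a=np.deg2rad(-6.8);R=np.array([[np.cos(a),-np.sin(a)],[np.sin(a),np.cos(a)]]);L=(P[...,:2]-[.525,.3095])@R*1000
k=(d>0)&(P[...,2]>.015)&(P[...,2]<.03)&(L[...,0]<24)&(L[...,0]>-85)&(abs(L[...,1])<45)
print(k.sum(),cv2.minAreaRect(L[k].astype(np.float32)),np.percentile(P[k][:,2],[50,97]))
p,d,c=grab('wrist','w6'); P=cloud(d,c)
k=(d>0)&(abs(P[...,0]-.477)<.04)&(abs(P[...,1]+.112)<.04)&(P[...,2]>.055)&(P[...,2]<.07)
print(k.sum(),cv2.minAreaRect((P[k][:,:2]*1000).astype(np.float32)))
E
```

```text
224 ((2.1927108764648438, 0.7742805480957031), (36.64610290527344, 36.52998733520508), 88.68220520019531) [0.02258195 0.02521444]
807 ((476.2482604980469, -112.21826171875), (25.100488662719727, 25.44910430908203), 58.521484375)
```

The case is home: its rear edge is at about -16 mm, against -15 expected, and it is square. Now the vial.

Call:
arm_command(
  moves=[
    [0, 0, 0.03, 0, 0, 0],
    [0, 0, 0.035, 0, 0, 0],
    [0, 0, 0.03, 0, 0, 0],
    [0, 0, 0.018, 0, 0, 0],
    [0, 0, 0.008, 0, 0, 0],
    [0, 0, 0.002, 0, 0, 0],
    [0, 0, 0, 0, 0, 0],
    [0, 0, 0, 0, 0, 0],
  ],
)

```text
time_s: 28.8
eef_pos: [0.4774, -0.1122, 0.031]
tool_rot: [[-0.993, 0.118, 0.002], [0.118, 0.993, -0.0], [-0.002, -0.0, -1.0]]
ft_force: [0.2, 0.3, 0.3]
grip_width: 0.0514
gripper_force: 0.0
```

Call:
arm_command(
  moves=[
    [0, 0, 0, 0, 0, 0],
    [0, 0, 0, 0, 0, 0],
    [0, 0, 0, 0, 0, 0],
    [0, 0, 0, 0, 0, 0],
    [0, 0, 0, 0, 0, 0],
    [0, 0, 0, 0, 0, 0],
    [0, 0, 0, 0, 0, 0],
  ],
  grip=0.2,
  newtons=25,
)

```text
time_s: 29.5
eef_pos: [0.4771, -0.1123, 0.0306]
tool_rot: [[-0.993, 0.118, 0.001], [0.118, 0.993, -0.0], [-0.001, -0.0, -1.0]]
ft_force: [-1.6, 1.1, 6.6]
grip_width: 0.0271
gripper_force: 24.7
```

Call:
arm_command(
  moves=[
    [0, 0, -0.01, 0, 0, 0],
    [0, 0, -0.03, 0, 0, 0],
    [0, 0, -0.04, 0, 0, 0],
    [0, 0, -0.02, 0, 0, 0],
    [0.0038, 0.0265, 0, 0, 0, 0],
    [0.0038, 0.0265, 0, 0, 0, 0],
    [0.0038, 0.0265, 0, 0, 0, 0],
    [0.0038, 0.0265, 0, 0, 0, 0],
    [0.0038, 0.0265, 0, 0, 0, 0],
    [0.0038, 0.0265, 0, 0, 0, 0],
    [0.0038, 0.0265, 0, 0, 0, 0],
    [0.0038, 0.0265, 0, 0, 0, 0],
    [0.0038, 0.0265, 0, 0, 0, 0],
    [0.0038, 0.0265, 0, 0, 0, 0],
    [0.0038, 0.0265, 0, 0, 0, 0],
    [0.0038, 0.0265, 0, 0, 0, 0],
    [0.0038, 0.0265, 0, 0, 0, 0],
    [0.0038, 0.0265, 0, 0, 0, 0],
    [0.0038, 0.0265, 0, 0, 0, 0],
    [0.0038, 0.0265, 0, 0, 0, 0],
  ],
)

```text
time_s: 31.5
eef_pos: [0.4663, 0.3172, 0.1306]
tool_rot: [[-0.993, 0.118, 0.0], [0.118, 0.993, 0.0], [-0.0, 0.0, -1.0]]
ft_force: [0.6, -0.4, 0.1]
grip_width: 0.0271
gripper_force: 24.8
```

Call:
arm_command(
  moves=[
    [0, 0, 0, 0, 0, 0],
    [0, 0, 0.03, 0, 0, 0],
    [0, 0, 0.03, 0, 0, 0],
    [0, 0, 0.02, 0, 0, 0],
    [0, 0, 0.008, 0, 0, 0],
    [0, 0, 0.004, 0, 0, 0],
    [0, 0, 0.001, 0, 0, 0],
    [0, 0, 0.001, 0, 0, 0],
    [0, 0, 0, 0, 0, 0],
    [0, 0, 0, 0, 0, 0],
  ],
)

```text
time_s: 32.5
eef_pos: [0.4667, 0.3162, 0.0365]
tool_rot: [[-0.993, 0.118, 0.001], [0.118, 0.993, 0.0], [-0.001, 0.001, -1.0]]
ft_force: [-0.7, 0.4, -0.7]
grip_width: 0.0263
gripper_force: 24.9
```

Call:
arm_command(
  moves=[
    [0, 0, 0.0005, 0, 0, 0],
    [0, 0, 0.0005, 0, 0, 0],
    [0, 0, 0.0005, 0, 0, 0],
    [0, 0, 0.0003, 0, 0, 0],
    [0, 0, 0, 0, 0, 0],
    [0, 0, 0, 0, 0, 0],
  ],
)

```text
time_s: 33.1
eef_pos: [0.4666, 0.3161, 0.0347]
tool_rot: [[-0.993, 0.118, 0.0], [0.118, 0.993, 0.0], [-0.0, 0.0, -1.0]]
ft_force: [-3.2, -1.2, 7.1]
grip_width: 0.0272
gripper_force: 25.6
```

Contact. I'll let go and rise.

Call:
arm_command(
  moves=[
    [0, 0, 0, 0, 0, 0],
    [0, 0, 0, 0, 0, 0],
    [0, 0, 0, 0, 0, 0],
    [0, 0, 0, 0, 0, 0],
    [0, 0, -0.005, 0, 0, 0],
    [0, 0, -0.02, 0, 0, 0],
    [0, 0, -0.03, 0, 0, 0],
    [0, 0, -0.04, 0, 0, 0],
    [0, 0, -0.04, 0, 0, 0],
    [0, 0, -0.04, 0, 0, 0],
    [0, -0.03, 0, 0, 0, 0],
    [0, -0.03, 0, 0, 0, 0],
    [0, -0.03, 0, 0, 0, 0],
    [0, -0.03, 0, 0, 0, 0],
    [0, 0, 0, 0, 0, 0],
  ],
  grip=0.6,
)

```text
time_s: 34.6
eef_pos: [0.452, 0.1945, 0.2097]
tool_rot: [[-0.993, 0.12, 0.001], [0.12, 0.993, -0.0], [-0.001, -0.0, -1.0]]
ft_force: [-0.6, 1.1, 0.1]
grip_width: 0.0513
gripper_force: 0.0
```

```bash
python3 - <<'E'
from h import *
grab('side','side7');grab('scene','scene7')
a=cv2.imread('pics/side7.png')[120:384,130:430];b=cv2.imread('pics/scene7.png')[170:340,250:480]
cv2.imwrite('pics/a7.png',np.vstack([cv2.resize(a,(380,290)),cv2.resize(b,(380,290))]))
E
```

```text
(no output)
```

View pics/a7.png

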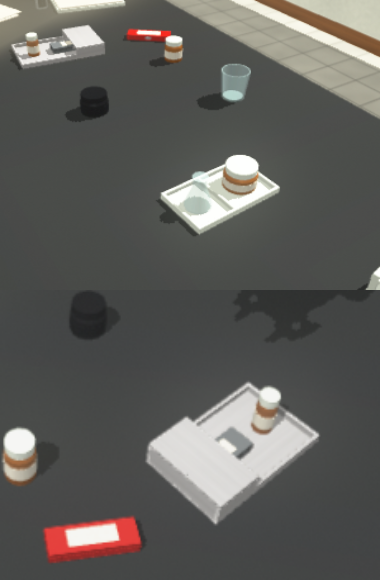

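The vial stands at (267,410) on the front floor and the case is under the shelf at (235,443). The jar at (240,175) and flask at (197,195) stand in their compartments, and the bystanders have not moved. I'll hand it in.

```bash
python3 -c "
from cell import arm
print(arm.close_job())"
```

```text
the job is handed in; nothing more can be done
None
```

Both kits are made up and the job is handed in at about 35 s: jar and flask in their compartments, slide case against the back wall under the shelf, slim vial upright on the front floor, stout vial, beaker and look-alikes left alone; no verdict was returned.

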